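# Clamp the small chopping board with the knob under the shelf

### The job

Push the small wooden board straight in under the low shelf until it is fully home against the back panel, then turn the wing knob on the underside of the shelf clockwise (its wing swings from right to left as you face it) until its cam grips the board firmly against the side rail. Go by feel: push gently, stop turning as soon as the knob stiffens and the board is held firmly, do not force it further, then let go and leave the jars and the mug as they are.

Things in the scene. Friction and masses are not known exactly. Their poses are not given: they have to be found in the camera images.
- clamp: Board clamp fixed to the worktop: low pale-wood shelf on two legs with a full-height back panel. Origin on the worktop exactly below the knob's vertical axis; x points inward (to the back panel), y left, z up. Front face of the back panel at x +65 mm; inner faces of the legs at y -59 and +209 mm, legs start at x +1 mm.
- shelf_edge (a point): Middle of the shelf plate's front edge, at its underside (clamp x -14, y +75, z +90 mm). The plate spans clamp x -14 to +91, y -75 to +225, z 90 to 104 mm.
- rail_nominal (a point): Usual place (clamp x -15, y +172, z +15 mm) of the board-side face of the fixed side rail left of the board (160 x 18 x 30 mm, along x, clamp x -95 to +65). The true rail is set up to 2 mm left or right of it each time, so the knob angle that grips is unknown (about 0.2 to 0.9 rad) and must be felt.
- stop_face (a point): Point on the front face of the back panel, 12 mm above the worktop, behind the middle of the board's lane (clamp x +65, y +97 mm). The board is home when its far edge touches this face.
- knob: Black wing knob with cam under the shelf; stays where it is left. Origin on its vertical axis at worktop level; the wing points along the knob's own -x. Knob angle = turn of the knob clockwise seen from above against the clamp: 0 with the wing straight out to the front, positive with the wing to the left. Range -0.8 to 1.25 rad, starts open at -0.65 to -0.3.
- wing (a point): Point on the wing's centre line 68 mm from the knob's axis, 71.5 mm above the worktop; turns with the knob. The wing spans radius 13 to 88 mm, 12 mm thick (16 mm round end at radius 80), 58 to 85 mm high; push it sideways from above, in front of the shelf. Push needed here: 2 N free, 2 to 4 N shifting the board, then rising steeply: 6 to 10 N is a firm grip, over 12 N is forced.
- cam (a point): Centre of the round grey eccentric disc fixed to the knob, radius 18 mm, 4 to 21 mm above the worktop; this centre lies 9 mm off the axis towards the wing. Turning the knob clockwise presses its rim to the left against the board's right edge.
- board: Loose dark wooden board 160 (x) x 150 (y) x 24 mm, about 0.4 kg, with a 16 mm through hanging hole near its front left corner. Origin at the centre of its underside, x towards the back panel. It lies on the worktop between cam and rail, 30 to 60 mm short of home; sliding takes 2 to 6 N, 10 to 15 N is a firm push home.
- board_far (a point): Middle of the board's far edge (towards the back panel), 12 mm up.
- board_near (a point): Middle of the board's near edge (towards the robot), 12 mm up: push here.
- spice_jar: Spice jar with black cap, diameter 40, height 105 mm, standing on the shelf plate at its rear left; origin at the centre of its underside. Leave alone.
- sugar_jar: Clear jar with black lid, diameter 70, height 145 mm, on the worktop left of the clamp; origin at the centre of its underside. Leave alone.
- green_mug: Green mug 85 x 122 x 94 mm on the worktop right of the clamp; origin at its underside. Leave alone.
Not all that is in view belongs to the job. Of the things shaped like the board, the wooden one is meant.

How it is judged (in metres and radians):
On the way, in this order (a step that is already met when the one before it is completed fails the run):
1. the board is home against the back panel (x of board_far in the frame of clamp between 0.061 and 0.069 m), for 0.2 s.
2. the cam grips the board (contact force between knob and board above 8 N), for 0.2 s.
At the end, for the whole second after the job is handed in: The board lies flat with its far edge within 4 mm of the back panel's face, at rest, and the cam keeps pressing on it with more than 8 N after the robot has let go (all of step 1 and contact force between knob and board above 8 N and angle between board's own z axis and vertical below 0.05 rad and linear speed of board below 0.01 m/s); the robot touches nothing.
It fails at once if the knob is forced: the cam presses the board with more than 60 N (contact force between knob and board above 60 N).
It fails at once if the robot pushes on the board with more than 30 N (contact force between any of the arm, the fingers and board above 30 N).
It fails at once if a jar or the mug is moved more than 15 mm (distance of any of spice_jar, sugar_jar, green_mug from where it was at the start of the episode above 0.015 m).
It also fails if it takes over 64 s, if anything falls off the work surface, if the arm or the gripper's body presses on something with over 40 N, if the wrist force passes 120 N, or if a joint passes its speed limit or range.

### The arm

A 7-joint arm with a two-finger parallel gripper is mounted at the origin on the work surface; the furniture and walls round the work are solid. World frame = base frame: x ahead of the robot, y to its left, z up, the work surface at z = 0. Lengths are in mm, angles in rad, forces in N, time in s.
With the tool pointing down it reaches from about 400 to 850 mm from the base axis. Payload 4.4 kg.
Tool frame: the origin (TCP) lies between the finger pads; the fingertips stand 11 mm ahead of it and the grasp point (between the pads) lies 8 mm behind it (bot.tcp_to_tips is the distance from the TCP to the fingertips, in mm); z points along the fingers, y is the line along which they close (so a half turn about z gives the same grasp; the last joint's range is limited). The gripper opens to 94 mm and grips with 3 to 60 N. Pads are 16 mm wide; open, the fingers measure 119 mm over their backs; the gripper's body (75 mm by 177 mm) begins 78 mm behind the grasp point.
Start: joints at [-1.208, 0.628, 0.038, 1.517, -0.027, 0.996, -0.02], TCP at [270.235, 591.178, 216.478] pointing down, gripper open.
Joint ranges: [-3.06, 3.06], [-0.37, 2.12], [-1.25, 1.32], [0.18, 2.47], [-1.1, 4.24], [0.23, 1.98], [-2.94, 2.94]. Speed limits (rad/s): [2.57, 2.57, 3.14, 3.14, 3.14, 3.14, 3.14].

### API

Orientations are given as a rotation vector (axis times angle).
In Python, from rig import bot gives the robot as it stands. The module is installed in compiled form; this text tells all that it offers.
- The arm moves only by the tool drive_tool, never from a script. Its arguments are lists of equal length, an entry for each row: "translation": the shift along the tool's x, y, z in m, a list of three; "rot": the turn, a rotation vector about the tool's x, y, z in degrees, a list of three; "claw": the closure, from 0 (fully open) to 1 (shut). A call has 1 to 5 rows; each row is the pose to reach, as a shift and turn from the pose commanded when the call began, along the tool's axes at that moment; what a row does not reach only later rows make up. A row lasts 1/8 s, in which the tool goes at most 62.5 mm and 10.7 degrees, less where a joint would pass 70% of its speed; a pose out of reach is approached as far as the arm can. A call with a gripper value outside its range is refused whole. The fingers move at their own pace and stop on an object; "newtons" is the grip in N (left out, the last holds). Time passes only in rows, so rows that repeat a pose let the fingers close. It gives the time, the measured TCP pose, the force, the opening and the grip force at its end, in the units of the state.
- bot.sense(): the state, without advancing time (a new reading comes with each control period).
- bot.grab_frame(name): name is "scene" or "top"; returns a dict with "color" (400x640x3 uint8, red, green, blue), "depth" (400x640 float32, mm along the optical axis (not along the pixel's ray), 0 where there is no reading), "intrinsics" (3x3 intrinsics, pixels), "k1" (the pictures are not rectified: a ray, as slopes to the right and down, at radius r is drawn at 1 + k1 r^2 times it, then the intrinsics apply), "R" (3x3) and "t" (3): a world point X has camera coordinates R X + t. Camera axes: x right, y down, z forward; pixel columns grow to the right and rows downward; lengths in mm; the calibration is good to about 2 mm. A picture is of the moment at which its call begins.
- bot.finish_job(): hands the job in; it is judged then, once.
Trained networks look in the newest picture that a camera, given by its name, has taken for a name from the list of things; names that differ only in an ending like _2 or _b are one class to them, and where a whole thing is asked for, a point or a joint stands for the part that bears it (a point fixed in the world has none). Each returns a list of dicts, best first, with "p" (0 to 1); they miss things now and then, are a little off and sometimes report something else, mostly with a low value. They report only what shows in the picture. A call takes as long as a camera call. They do not tell look-alikes from the thing itself.
- bot.boxes_of(target, camera): "box" ([centre column, centre row, width, height] in pixels, round what is visible of it).
- bot.silhouettes(target, camera): "pixels" (400x640 bool, what is visible of it) and "box" ([centre column, centre row, width, height] in pixels, round what is visible of it).
The state is a dict: "time": time; "joints": joint angles; "joint_velocities": joint speeds; "effort": joint torques, N m; "eef_pos": TCP position; "tcp_rot": TCP orientation; "force": force on the tool from outside, world axes, zero at the start; "ft_torque": the same for the moment, N m; "gripper_width": finger opening in mm; "grasp_force": force on a finger pad.
Only numpy, scipy, OpenCV 4.12 (cv2) and the standard library are available. Lean on these libraries where they do the work, as an engineer would, in place of code of your own. Each camera call takes 0.05 s, during which the arm holds its last target. There are 200 camera calls.

## Working session

There is one attempt and no reset: what is moved stays moved. The work goes in short steps, Python scripts to look and compute and a tool call to move; the robot and the scene stay as the last step left them, time stands still between calls to the robot, and variables do not carry over. Pictures are saved under pics/ and viewed, at most 10 in all, crops included, and the job is handed in when it is done.

Besides the shell and the picture viewer there is one more tool, called after "Call:" as name(argument=value, ...), one argument or row to a line, values as JSON. drive_tool: Moves the arm, as the interface text tells. Its arguments: {"type":"object","properties":{"translation":{"type":"array","items":{"type":"array","items":{"type":"number"}}},"rot":{"type":"array","items":{"type":"array","items":{"type":"number"}}},"claw":{"type":"array","items":{"type":"number"}},"newtons":{"type":"number"}},"required":["translation","rot","claw"]}

```bash
mkdir -p pics; cat > h.py <<'E'
import numpy as np, cv2
from rig import bot
def ray(f,u,v):
    K=np.array(f["intrinsics"]);k=f["k1"]
    d=np.array([(u-K[0,2])/K[0,0],(v-K[1,2])/K[1,1]]);s=d.copy()
    for _ in range(20): s=d/(1+k*(s@s))
    return np.array([s[0],s[1],1.])
def pt(f,u,v,z=None):
    R=np.array(f["R"]);t=np.array(f["t"]);r=ray(f,u,v)
    if z is None:
        return R.T@(r*f["depth"][int(v),int(u)]-t)
    c=-R.T@t; w=R.T@r
    return c+w*(z-c[2])/w[2]
def cloud(f,m=None):
    R=np.array(f["R"]);t=np.array(f["t"])
    ok=f["depth"]>0
    if m is not None: ok&=m
    vs,us=np.nonzero(ok)
    K=np.array(f["intrinsics"]);d=np.stack([(us-K[0,2])/K[0,0],(vs-K[1,2])/K[1,1]],1);s=d.copy()
    for _ in range(20): s=d/(1+f["k1"]*(s**2).sum(1,keepdims=True))
    X=np.c_[s,np.ones(len(s))]*f["depth"][vs,us][:,None]
    return (X-t)@R,us,vs
E
python3 - <<'E'
from h import *
a=bot.grab_frame("scene");b=bot.grab_frame("top")
for n,f in(("scene",a),("top",b)):
    cv2.imwrite(f"pics/{n}0.png",f["color"][:,:,::-1])
    print(n,-np.array(f["R"]).T@f["t"],np.array(f["R"])[2])
    for t in["board","knob","cam","clamp","spice_jar","sugar_jar","green_mug"]:
        print(t,[(np.round(d["box"]).tolist(),round(d["p"],2)) for d in bot.boxes_of(t,n)[:3]])
print(bot.sense())
E
```

```text
scene [ -54.67254298 -846.53803376  891.32185504] [ 0.4888802   0.62595312 -0.60760089]
board [([361.0, 305.0, 82.0, 62.0], 0.98), ([333.0, 219.0, 74.0, 57.0], 0.64), ([340.0, 143.0, 18.0, 37.0], 0.29)]
knob []
cam [([372.0, 220.0, 10.0, 27.0], 0.65)]
clamp [([365.0, 197.0, 110.0, 85.0], 0.65)]
spice_jar [([342.0, 144.0, 15.0, 38.0], 0.69)]
sugar_jar [([310.0, 154.0, 27.0, 54.0], 0.67)]
green_mug [([426.0, 253.0, 39.0, 49.0], 0.57), ([340.0, 145.0, 19.0, 39.0], 0.25)]
top [ 370.26470833    1.67665788 1244.59205308] [ 0.21129205 -0.01703362 -0.97727454]
board [([433.0, 267.0, 89.0, 85.0], 0.82), ([318.0, 219.0, 70.0, 66.0], 0.73), ([231.0, 188.0, 31.0, 41.0], 0.48)]
knob [([363.0, 198.0, 33.0, 26.0], 0.82)]
cam [([363.0, 200.0, 35.0, 31.0], 0.77)]
clamp []
spice_jar [([270.0, 162.0, 18.0, 31.0], 0.84), ([317.0, 222.0, 66.0, 66.0], 0.24)]
sugar_jar [([229.0, 188.0, 35.0, 42.0], 0.86), ([432.0, 178.0, 54.0, 43.0], 0.65)]
green_mug [([318.0, 178.0, 134.0, 69.0], 0.68), ([432.0, 177.0, 50.0, 40.0], 0.57), ([319.0, 220.0, 68.0, 65.0], 0.45)]
{'time': 0.8, 'joints': array([-1.20781868,  0.62836543,  0.03849171,  1.51739149, -0.02697821,
        0.99632553, -0.01997903]), 'joint_velocities': array([-1.68496743e-03, -7.42426568e-04,  1.03827253e-03, -4.14840863e-05,
       -5.30493005e-04,  8.68345992e-04,  4.04440362e-04]), 'effort': array([ 1.38097672e-03, -5.49523973e+01,  1.14319246e+00, -1.86926293e+01,
       -5.23728551e-02,  1.60714996e-02,  3.02416481e-05]), 'eef_pos': array([270.2253632 , 591.18173994, 216.50342367]), 'tcp_rot': array([-6.68348184e-01, -3.06965758e+00, -5.09259982e-05]), 'force': array([ 0.84540215, -1.07096053,  0.45129834]), 'ft_torque': array([0.0190074 , 0.05167988, 0.03636825]), 'grasp_force': 0.0, 'gripper_width': 94.26138517938948}
```

```bash
python3 - <<'E'
import cv2
a=cv2.imread("pics/scene0.png")[100:350,250:490];b=cv2.imread("pics/top0.png")[120:320,190:490]
cv2.imwrite("pics/c1.png",cv2.resize(a,None,fx=2.4,fy=2.4,interpolation=cv2.INTER_CUBIC))
cv2.imwrite("pics/c2.png",cv2.resize(b,None,fx=2.6,fy=2.6,interpolation=cv2.INTER_CUBIC))
E
```

```text
(no output)
```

View pics/c1.png

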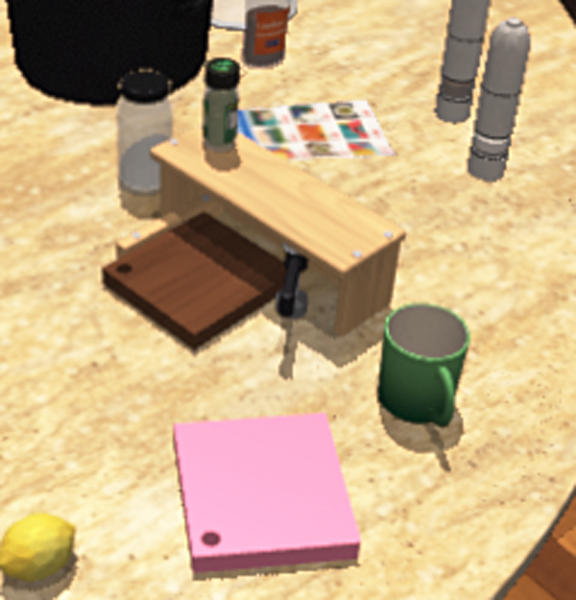

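View pics/c2.png

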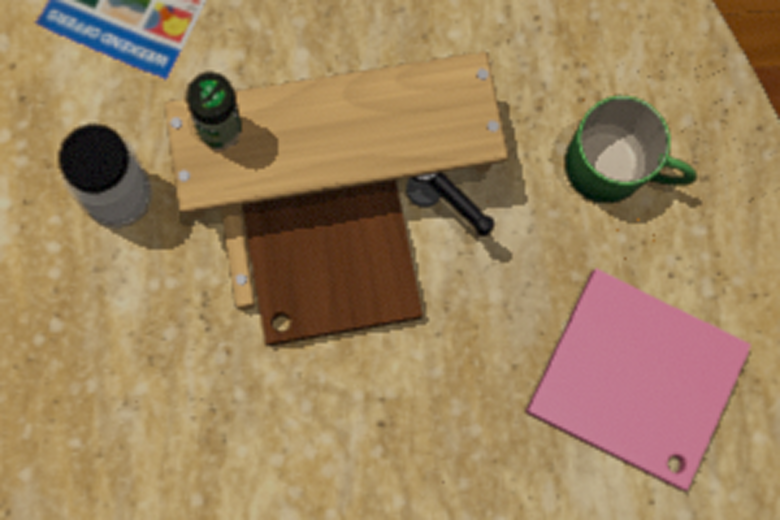

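The crops show the wooden board half under the shelf (scene ≈(331,215), top ≈(318,222)). The look-alike is the pink board (scene (361,305), top (433,267)), so the wooden one is my choice. The wing is at top ≈(365,197), pointing front-right, and the mug is at (430,177).

```bash
python3 - <<'E'
from h import *
f=bot.grab_frame("top")
P=lambda x,y,z:pt(f,190+x/2.6,120+y/2.6,z)
for n,c in dict(FL=(181,211),FR=(507,159),BR=(487,53),BL=(168,103)).items(): print(n,P(*c,104).round(1))
for n,c in dict(nl=(267,345),nr=(424,319)).items(): print(n,P(*c,24).round(1))
print("wing",P(487,226,85).round(1),P(440,180,85).round(1))
for x,y in [(487,226),(465,205)]: print("wingdepth",pt(f,190+x/2.6,120+y/2.6).round(1))
for nm in("top","scene"):
    g=bot.grab_frame(nm)
    X,u,v=cloud(g); 
    m=(abs(X[:,2]-104)<5)&(X[:,0]>350)&(X[:,0]<750)&(abs(X[:,1])<300)
    for q in (X[m],):
        # largest via median crop
        c=np.median(q[:,:2],0);q=q[np.linalg.norm(q[:,:2]-c,axis=1)<175]
        r=cv2.minAreaRect(q[:,:2].astype(np.float32));print(nm,len(q),r,cv2.boxPoints(r).round(1).tolist(),np.median(q[:,2]))
    for tgt in("board","knob"):
        for s in bot.silhouettes(tgt,nm)[:2]:
            Y,_,_=cloud(g,s["pixels"]); 
            if tgt=="board":
                Y=Y[abs(Y[:,2]-24)<5]; 
            else:
                Y=Y[(Y[:,2]>75)&(Y[:,2]<95)]
            if len(Y)>5:
                r=cv2.minAreaRect(Y[:,:2].astype(np.float32));print(nm,tgt,s["p"],len(Y),np.median(Y[:,2]),cv2.boxPoints(r).round(1).tolist())
E
```

```text
FL [635.6 112.9 104. ]
FR [ 664.7 -181.6  104. ]
BR [ 765.9 -172.7  104. ]
BL [736.8 120.5 104. ]
nl [521.   45.9  24. ]
nr [ 536.  -102.2   24. ]
wing [ 608.4 -160.7   85. ] [ 653.8 -121.8   85. ]
wingdepth [ 607.8 -160.2   88. ]
wingdepth [ 628.4 -142.1   88. ]
top 4660 ((701.8505249023438, -28.304214477539062), (104.78163146972656, 300.1038818359375), 5.434577941894531) [[635.5, 116.0999984741211], [663.9000244140625, -182.60000610351562], [768.2000122070312, -172.6999969482422], [739.7999877929688, 126.0]] 104.35724489782118
top board 0.88 3916 24.85329502072407 [[362.20001220703125, -329.20001220703125], [492.79998779296875, -406.6000061035156], [575.5, -267.20001220703125], [445.0, -189.6999969482422]]
top board 0.58 3117 24.39441411189846 [[523.0, 49.0], [539.5999755859375, -100.19999694824219], [675.0999755859375, -85.19999694824219], [658.5, 64.0999984741211]]
top knob 0.87 156 84.9898779624118 [[604.2999877929688, -155.39999389648438], [614.0, -167.0], [667.0, -123.0], [657.2999877929688, -111.4000015258789]]
top knob 0.48 309 86.99962674230684 [[633.5, -252.6999969482422],
[... 230 characters left out ...]
698242) [[631.5999755859375, 116.0], [666.0999755859375, -183.89999389648438], [775.5, -171.3000030517578], [741.0999755859375, 128.60000610351562]] 105.59480381199826
scene board 0.91 3662 26.042750764881912 [[364.1000061035156, -328.3999938964844], [494.79998779296875, -405.70001220703125], [579.0, -263.29998779296875], [448.29998779296875, -186.0]]
scene board 0.59 2105 25.57082650544982 [[521.7999877929688, 54.0], [538.9000244140625, -100.80000305175781], [701.2000122070312, -82.80000305175781], [684.0, 72.0]]
scene knob 0.78 135 85.90343491464712 [[600.4000244140625, -159.89999389648438], [614.7999877929688, -175.1999969482422], [677.4000244140625, -116.0], [663.0, -100.69999694824219]]
```

```bash
cat >> h.py <<'E'
from scipy.spatial.transform import Rotation as Ro
O=np.array([670.7,-106.6,0]);C=Ro.from_euler('z',.0948).as_matrix()
def tow(x,y,z): return O+C@np.array([x,y,z])
def plan(x,y,z,yaw=None):
    s=bot.sense();R=Ro.from_rotvec(s["tcp_rot"])
    d=R.inv().apply(tow(x,y,z)-s["eef_pos"])
    print("shift mm",d.round(1),"clamp pos",(C.T@(s["eef_pos"]-O)).round(1),"F clamp",(C.T@s["force"]).round(2))
    # target: tool z down, tool y along +-clamp y
    for sg in(1,-1):
        y_=C[:,1]*sg;z_=np.array([0,0,-1.]);T=Ro.from_matrix(np.c_[np.cross(y_,z_),y_,z_])
        print("turn deg",(R.inv()*T).as_rotvec(degrees=True).round(2))
E
python3 -c "
from h import *
plan(-185,92,200);print(Ro.from_rotvec(bot.sense()['tcp_rot']).as_matrix().round(3))"
```

```text
shift mm [-448.1 -480.9   16.4] clamp pos [-332.6  732.6  216.5] F clamp [ 0.45 -0.54 -0.4 ]
turn deg [  0.  -0. -30.]
turn deg [-0.0e+00 -1.0e-02  1.5e+02]
[[-0.909  0.416 -0.   ]
 [ 0.416  0.909  0.   ]
 [ 0.     0.    -1.   ]]
```

Call:
drive_tool(
  translation=[
    [-0.041, -0.044, 0],
    [-0.082, -0.088, 0],
    [-0.123, -0.132, 0],
    [-0.164, -0.176, 0],
    [-0.205, -0.22, 0],
  ],
  rot=[
    [0, 0, -6],
    [0, 0, -12],
    [0, 0, -18],
    [0, 0, -24],
    [0, 0, -30],
  ],
  claw=[0, 0, 0, 0, 0],
)

```text
time: 1.78
eef_pos: [365.9, 304.1, 216.7]
tcp_rot: [-0.154, 3.137, 0.001]
force: [1.6, -0.3, 0.8]
gripper_width: 94.2
grasp_force: 0.0
```

```bash
python3 -c "
from h import *
plan(-185,92,100);print(bot.sense()['joints'])"
```

```text
shift mm [ -78.2 -346.   116.7] clamp pos [-264.6  437.7  216.7] F clamp [ 1.58 -0.44  0.85]
turn deg [0.02 0.05 0.2 ]
turn deg [-9.000e-02  3.000e-02 -1.798e+02]
[-0.67882448  0.38228215 -0.10028476  1.9862596   0.05387962  0.77455886
  0.85872636]
```

Call:
drive_tool(
  translation=[
    [-0.014, -0.06, 0],
    [-0.028, -0.12, 0],
    [-0.042, -0.18, 0],
    [-0.056, -0.24, 0.02],
    [-0.066, -0.295, 0.04],
  ],
  rot=[
    [0, 0, 0],
    [0, 0, 0],
    [0, 0, 0],
    [0, 0, 0],
    [0, 0, 0.2],
  ],
  claw=[0, 0, 0, 0, 0],
)

```text
time: 2.4
eef_pos: [460.1, 16.6, 176.6]
tcp_rot: [-0.143, 3.136, 0.0]
force: [0.7, 0.5, 0.4]
gripper_width: 93.8
grasp_force: 0.0
```

```bash
python3 -c "
from h import *
plan(-175,92,20)"
```

```text
shift mm [-22.7 -50.5 156.7] clamp pos [-198.   142.6  176.6] F clamp [0.7  0.41 0.45]
turn deg [ 0.    0.15 -0.21]
turn deg [  0.23  -0.   179.79]
```

Call:
drive_tool(
  translation=[
    [-0.01, -0.025, 0.04],
    [-0.018, -0.05, 0.08],
    [-0.02, -0.0505, 0.12],
    [-0.02, -0.0505, 0.155],
    [-0.02, -0.0505, 0.155],
  ],
  rot=[
    [0, 0, 0],
    [0, 0, 0],
    [0, 0, 0],
    [0, 0, 0],
    [0, 0, 0],
  ],
  claw=[0, 0, 0, 0, 0],
)

```text
time: 3.02
eef_pos: [481.7, -30.0, 19.7]
tcp_rot: [0.143, -3.134, -0.0]
force: [0.3, 0.5, 0.3]
gripper_width: 94.3
grasp_force: 0.0
```

```bash
python3 - <<'E'
from h import *
plan(-140,92,20)
f=bot.grab_frame("scene")
cv2.imwrite("pics/c3.png",cv2.resize(f["color"][130:280,250:450,::-1],None,fx=3.5,fy=3.5,interpolation=cv2.INTER_CUBIC))
E
```

```text
shift mm [-40.9  -2.   -0.5] clamp pos [-180.9   94.1   19.7] F clamp [0.36 0.44 0.31]
turn deg [ 0.03 -0.27 -0.2 ]
turn deg [-4.200e-01 -5.000e-02  1.798e+02]
```

View pics/c3.png

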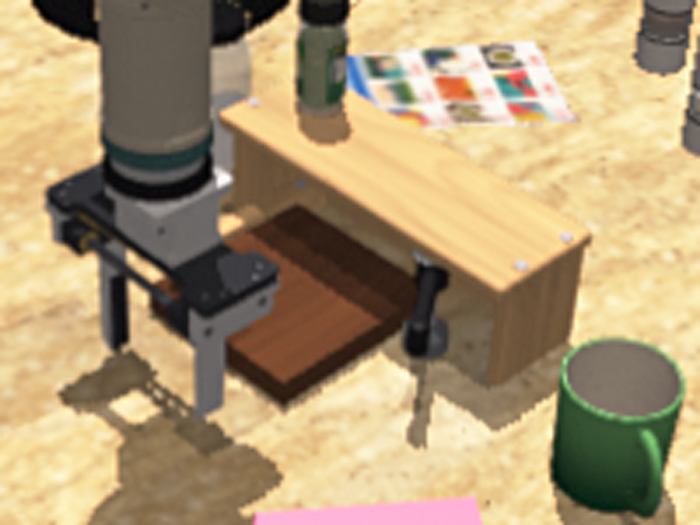

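The open fingers stand just in front of the board's near edge (crop (115,330) and (205,390)), and the lane is clear. Now I'll push.

Call:
drive_tool(
  translation=[
    [-0.015, 0, 0],
    [-0.028, 0, 0],
    [-0.036, 0, 0],
    [-0.041, 0, 0],
    [-0.045, 0, 0],
  ],
  rot=[
    [0, 0, 0],
    [0, 0, 0],
    [0, 0, 0],
    [0, 0, 0],
    [0, 0, 0],
  ],
  claw=[0, 0, 0, 0, 0],
)

```text
time: 3.7
eef_pos: [526.4, -25.7, 21.4]
tcp_rot: [0.144, -3.135, -0.0]
force: [-3.8, 0.4, 2.6]
gripper_width: 94.1
grasp_force: 1.9
```

```bash
python3 -c "
from h import *
plan(-103,92,20)"
```

```text
shift mm [-33.   -2.1   1.3] clamp pos [-136.    94.2   21.4] F clamp [-3.73  0.77  2.57]
turn deg [ 0.03 -0.2  -0.17]
turn deg [-3.1000e-01 -4.0000e-02  1.7983e+02]
```

Contact at −3.8 N. Continuing at 3–4 mm per row.

Call:
drive_tool(
  translation=[
    [-0.004, 0, 0],
    [-0.008, 0, 0],
    [-0.012, 0, 0],
    [-0.016, 0, 0],
    [-0.02, 0, 0],
  ],
  rot=[
    [0, 0, 0],
    [0, 0, 0],
    [0, 0, 0],
    [0, 0, 0],
    [0, 0, 0],
  ],
  claw=[0, 0, 0, 0, 0],
)

```text
time: 4.32
eef_pos: [548.5, -24.1, 21.3]
tcp_rot: [-0.143, 3.138, -0.0]
force: [-1.3, -0.4, -1.9]
gripper_width: 94.4
grasp_force: 0.9
```

Call:
drive_tool(
  translation=[
    [-0.002, 0, 0],
    [-0.004, 0, 0],
    [-0.0055, 0, 0],
    [-0.007, 0, 0],
    [-0.008, 0, 0],
  ],
  rot=[
    [0, 0, 0],
    [0, 0, 0],
    [0, 0, 0],
    [0, 0, 0],
    [0, 0, 0],
  ],
  claw=[0, 0, 0, 0, 0],
)

```text
time: 4.95
eef_pos: [556.1, -23.3, 21.5]
tcp_rot: [0.143, -3.138, -0.0]
force: [-1.9, -0.7, -0.4]
gripper_width: 93.8
grasp_force: 1.0
```

```bash
python3 -c "
from h import *
plan(-103,92,20)"
```

```text
shift mm [-3.2 -1.7  1.5] clamp pos [-106.2   93.7   21.5] F clamp [-1.96 -0.56 -0.39]
turn deg [ 0.  -0.  -0.2]
turn deg [ -0.   -0.  179.8]
```

Call:
drive_tool(
  translation=[
    [-0.0007, 0, 0],
    [-0.0014, 0, 0],
    [-0.002, 0, 0],
    [-0.0025, 0, 0],
    [-0.003, 0, 0],
  ],
  rot=[
    [0, 0, 0],
    [0, 0, 0],
    [0, 0, 0],
    [0, 0, 0],
    [0, 0, 0],
  ],
  claw=[0, 0, 0, 0, 0],
)

```text
time: 5.58
eef_pos: [558.9, -23.2, 21.4]
tcp_rot: [0.143, -3.138, 0.0]
force: [-1.7, -0.4, -0.4]
gripper_width: 94.4
grasp_force: 1.2
```

Call:
drive_tool(
  translation=[
    [-0.0005, 0, 0],
    [-0.001, 0, 0],
    [-0.0015, 0, 0],
    [-0.0015, 0, 0],
  ],
  rot=[
    [0, 0, 0],
    [0, 0, 0],
    [0, 0, 0],
    [0, 0, 0],
  ],
  claw=[0, 0, 0, 0],
)

```text
time: 6.08
eef_pos: [559.4, -23.1, 21.5]
tcp_rot: [0.143, -3.136, 0.0]
force: [-5.2, -0.5, 2.7]
gripper_width: 94.2
grasp_force: 2.6
```

Call:
drive_tool(
  translation=[
    [-0.0005, 0, 0],
    [-0.001, 0, 0],
    [-0.001, 0, 0],
  ],
  rot=[
    [0, 0, 0],
    [0, 0, 0],
    [0, 0, 0],
  ],
  claw=[0, 0, 0],
)

```text
time: 6.45
eef_pos: [559.4, -23.1, 21.5]
tcp_rot: [0.143, -3.134, 0.0]
force: [-6.3, -0.3, 4.4]
gripper_width: 94.2
grasp_force: 3.4
```

Call:
drive_tool(
  translation=[
    [-0.001, 0, 0],
    [-0.002, 0, 0],
    [-0.003, 0, 0],
    [-0.003, 0, 0],
  ],
  rot=[
    [0, 0, 0],
    [0, 0, 0],
    [0, 0, 0],
    [0, 0, 0],
  ],
  claw=[0, 0, 0, 0],
)

```text
time: 6.95
eef_pos: [559.5, -23.1, 21.1]
tcp_rot: [0.143, -3.129, 0.0]
force: [-11.0, -0.9, 8.1]
gripper_width: 94.0
grasp_force: 5.5
```

11 N with no motion means the board is firmly home. I'll back off and verify.

Call:
drive_tool(
  translation=[
    [0.005, 0, 0],
    [0.02, 0, 0],
    [0.04, 0, 0],
    [0.05, 0, -0.05],
    [0.05, 0, -0.1],
  ],
  rot=[
    [0, 0, 0],
    [0, 0, 0],
    [0, 0, 0],
    [0, 0, 0],
    [0, 0, 0],
  ],
  claw=[0, 0, 0, 1, 1],
)

```text
time: 7.58
eef_pos: [515.7, -27.1, 122.7]
tcp_rot: [-0.143, 3.136, 0.0]
force: [0.4, -1.0, -0.1]
gripper_width: 77.5
grasp_force: 0.0
```

```bash
python3 - <<'E'
from h import *
plan(-80,-110,130)
f=bot.grab_frame("top")
for s in bot.silhouettes("knob","top")[:1]:
    Y,_,_=cloud(f,s["pixels"]);Y=(Y[(Y[:,2]>78)&(Y[:,2]<95)]-O)@C
    r=cv2.minAreaRect(Y[:,:2].astype(np.float32));print("knob clamp",s["p"],len(Y),cv2.boxPoints(r).round(1).tolist())
for nm in("top","scene"):
    f=bot.grab_frame(nm)
    X,_,_=cloud(f);X=(X-O)@C
    m=(abs(X[:,2]-24)<4)&(X[:,1]>10)&(X[:,1]<165)&(X[:,0]<-20)&(X[:,0]>-125)
    Y=X[m]
    for lo in range(15,165,30):
        q=Y[(Y[:,1]>lo)&(Y[:,1]<lo+30)]
        if len(q): print(nm,lo,len(q),np.percentile(q[:,0],[0,1]).round(1))
f=bot.grab_frame("scene")
cv2.imwrite("pics/c4.png",cv2.resize(f["color"][130:280,250:450,::-1],None,fx=3.5,fy=3.5,interpolation=cv2.INTER_CUBIC))
E
```

```text
shift mm [ -67.5 -203.6   -7.2] clamp pos [-146.8   93.8  122.7] F clamp [ 0.31 -1.   -0.13]
turn deg [ 0.    0.13 -0.2 ]
turn deg [  0.21  -0.   179.8 ]
knob clamp 0.75 136 [[-72.4000015258789, -43.29999923706055], [-65.0999984741211, -53.900001525878906], [-8.199999809265137, -14.899999618530273], [-15.5, -4.300000190734863]]
top 135 198 [-72.5 -70.4]
scene 15 182 [-95.3 -94.4]
scene 45 193 [-96.6 -94.7]
scene 75 190 [-95.1 -94.1]
scene 105 176 [-95. -94.]
scene 135 111 [-95.6 -93.8]
```

View pics/c4.png

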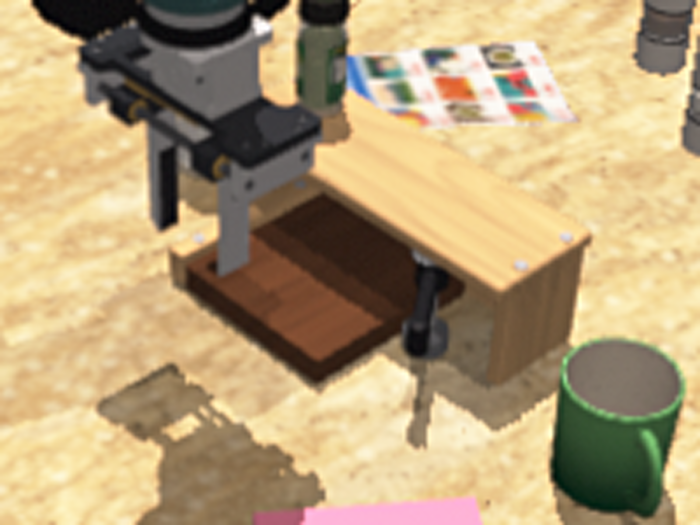

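The near edge sits at clamp x −95, which is home. The crop shows the board in under the shelf against the rail, with the wing at crop (425,300), angle ≈ −0.6. Next I'll take the closed fingers to the right of the wing.

```bash
cat >> h.py <<'E'
def wing(th,gap,z,r=68):
    "tool-frame shift & absolute-turn for flat push at wing angle th"
    s=bot.sense();R=Ro.from_rotvec(s["tcp_rot"])
    d=np.array([-np.cos(th),np.sin(th)]);t=np.array([np.sin(th),np.cos(th)])
    p=r*d-(18.5+gap)*t; y_=C@np.array([*t,0]);z_=np.array([0,0,-1.])
    T=Ro.from_matrix(np.c_[np.cross(y_,z_),y_,z_])
    print(th,"shift",R.inv().apply(tow(*p,z)-s["eef_pos"]).round(1),"turn",(R.inv()*T).as_rotvec(degrees=True).round(1))
def st():
    s=bot.sense();q=C.T@(s["eef_pos"]-O);F=C.T@s["force"];R=Ro.from_rotvec(s["tcp_rot"]).as_matrix()
    print("clamp",q.round(1),"F tool",(R.T@s["force"]).round(2),"w",round(s["gripper_width"],1),"t",s["time"],"j",s["joints"].round(2))
E
python3 -c "
from h import *
wing(-.6,12,135);st()"
```

```text
-0.6 shift [-108.2 -157.   -13. ] turn [ -0.1   0.2 -34.6]
clamp [-146.5   93.8  121.7] F tool [0.   0.32 1.34] w 57.5 t 7.825 j [ 0.03  0.58 -0.04  1.98  0.04  0.58  1.62]
```

Call:
drive_tool(
  translation=[
    [-0.02, -0.045, -0.013],
    [-0.04, -0.09, -0.013],
    [-0.06, -0.135, -0.013],
    [-0.085, -0.157, -0.013],
    [-0.108, -0.157, -0.013],
  ],
  rot=[
    [0, 0, -9],
    [0, 0, -18],
    [0, 0, -26],
    [0, 0, -34.5],
    [0, 0, -34.5],
  ],
  claw=[1, 1, 1, 1, 1],
  newtons=10,
)

```text
time: 8.45
eef_pos: [636.6, -177.3, 132.1]
tcp_rot: [1.062, -2.955, -0.0]
force: [-0.5, -0.1, -0.5]
gripper_width: 7.6
grasp_force: 0.0
```

```bash
python3 -c "
from h import *
wing(-.6,12,75);st()"
```

```text
-0.6 shift [-3.5  1.9 57.1] turn [ 0.  -0.1 -0.3]
clamp [-40.6 -67.1 132.1] F tool [0.42 0.2  0.46] w 7.6 t 8.45 j [ 0.36  0.74 -0.23  1.56  0.21  0.87  2.31]
```

Call:
drive_tool(
  translation=[
    [0, 0, 0.02],
    [0, 0, 0.04],
    [0, 0, 0.057],
    [0, 0, 0.057],
  ],
  rot=[
    [0, 0, 0],
    [0, 0, 0],
    [0, 0, 0],
    [0, 0, 0],
  ],
  claw=[1, 1, 1, 1],
)

```text
time: 8.95
eef_pos: [635.0, -173.3, 75.2]
tcp_rot: [1.067, -2.951, -0.003]
force: [0.8, -0.7, -0.5]
gripper_width: 0.3
grasp_force: 0.0
```

```bash
python3 - <<'E'
from h import *
st()
for th in(-.6,-.5,-.4,-.3,-.2,-.1):wing(th,0,75)
f=bot.grab_frame("top")
cv2.imwrite("pics/c5.png",cv2.resize(f["color"][150:270,290:450,::-1],None,fx=4,fy=4,interpolation=cv2.INTER_CUBIC))
E
```

```text
clamp [-41.9 -63.   75.2] F tool [-0.22 -1.03  0.46] w 0.3 t 8.95 j [ 0.35  0.81 -0.22  1.6   0.23  0.76  2.3 ]
-0.6 shift [-2.1  9.9  0.2] turn [ 0.2 -0.1 -0.1]
-0.5 shift [-0.6 16.8  0.3] turn [ 0.2 -0.1  5.7]
-0.4 shift [ 0.2 23.8  0.3] turn [ 0.2 -0.2 11.4]
-0.3 shift [ 0.3 30.8  0.3] turn [ 0.2 -0.2 17.1]
-0.2 shift [-0.3 37.8  0.3] turn [ 0.2 -0.2 22.8]
-0.1 shift [-1.6 44.7  0.3] turn [ 0.1 -0.2 28.6]
```

View pics/c5.png

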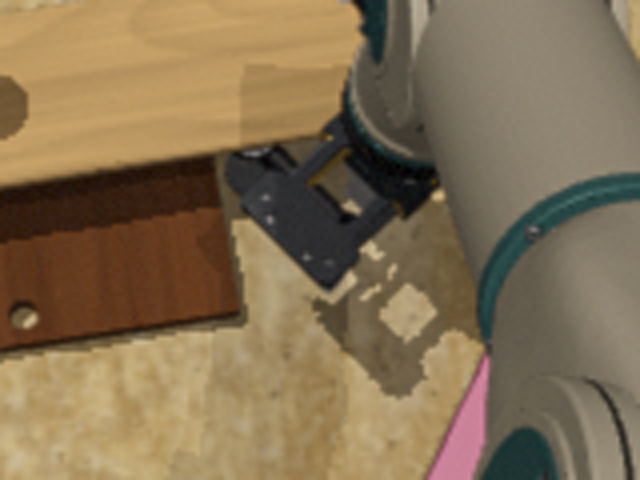

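The gripper covers the wing at crop ≈(300,220), with the fingers on its right side. Now I'll sweep along the arc.

Call:
drive_tool(
  translation=[
    [-0.002, 0.01, 0],
    [-0.001, 0.017, 0],
    [0, 0.024, 0],
    [0, 0.031, 0],
    [0, 0.038, 0],
  ],
  rot=[
    [0, 0, 0],
    [0, 0, 5.7],
    [0, 0, 11.4],
    [0, 0, 17],
    [0, 0, 23],
  ],
  claw=[1, 1, 1, 1, 1],
)

```text
time: 9.62
eef_pos: [613.1, -144.4, 78.7]
tcp_rot: [-0.452, 3.106, -0.002]
force: [1.7, -1.7, -1.1]
gripper_width: 0.4
grasp_force: 0.9
```

```bash
python3 - <<'E'
from h import *
st()
for th in(-.2,-.1,-.05,0,.05,.1,.15):wing(th,0,75)
E
```

```text
clamp [-61.  -32.1  78.7] F tool [-1.11 -2.09  1.12] w 0.4 t 9.625 j [ 0.25  0.77 -0.1   1.69  0.11  0.69  1.95]
-0.2 shift [1.9 0.9 3.7] turn [-0.1  0.1 -0.3]
-0.1 shift [3.4 7.8 3.6] turn [-0.1  0.2  5.4]
-0.05 shift [ 3.9 11.2  3.6] turn [-0.1  0.2  8.2]
0 shift [ 4.3 14.7  3.6] turn [-0.1  0.2 11.1]
0.05 shift [ 4.5 18.3  3.6] turn [-0.1  0.2 14. ]
0.1 shift [ 4.4 21.8  3.6] turn [-0.1  0.2 16.8]
0.15 shift [ 4.3 25.3  3.6] turn [-0.1  0.2 19.7]
```

Call:
drive_tool(
  translation=[
    [0.001, 0.004, 0.001],
    [0.002, 0.008, 0.002],
    [0.003, 0.0115, 0.003],
    [0.0035, 0.015, 0.003],
    [0.0035, 0.0165, 0.003],
  ],
  rot=[
    [0, 0, 3],
    [0, 0, 5.5],
    [0, 0, 8],
    [0, 0, 11],
    [0, 0, 12.5],
  ],
  claw=[1, 1, 1, 1, 1],
)

```text
time: 10.25
eef_pos: [604.1, -129.4, 74.6]
tcp_rot: [-0.114, 3.139, -0.0]
force: [0.2, -1.1, 1.6]
gripper_width: 0.3
grasp_force: 0.8
```

```bash
python3 - <<'E'
from h import *
st()
for th in(0,.05,.1,.15,.2,.25):wing(th,0,75)
E
```

```text
clamp [-68.4 -16.4  74.6] F tool [-0.09 -1.09 -1.63] w 0.3 t 10.25 j [ 0.19  0.76 -0.04  1.73  0.04  0.66  1.77]
0 shift [-0.5 -2.1 -0.4] turn [-0.   0.  -1.3]
0.05 shift [ 0.4  1.3 -0.4] turn [-0.   0.   1.6]
0.1 shift [ 1.2  4.8 -0.4] turn [-0.   0.   4.5]
0.15 shift [ 1.7  8.2 -0.4] turn [-0.   0.   7.3]
0.2 shift [ 2.1 11.7 -0.4] turn [-0.   0.  10.2]
0.25 shift [ 2.4 15.3 -0.4] turn [-0.  0. 13.]
```

Call:
drive_tool(
  translation=[
    [0.0004, 0.0015, 0],
    [0.0008, 0.003, 0],
    [0.0012, 0.0045, 0],
    [0.0015, 0.006, 0],
    [0.0017, 0.007, 0],
  ],
  rot=[
    [0, 0, 1.2],
    [0, 0, 2.4],
    [0, 0, 3.6],
    [0, 0, 4.8],
    [0, 0, 5.7],
  ],
  claw=[1, 1, 1, 1, 1],
)

```text
time: 10.88
eef_pos: [601.9, -122.7, 74.4]
tcp_rot: [-0.042, -3.141, 0.0]
force: [0.8, -1.6, 0.4]
gripper_width: 0.4
grasp_force: 0.9
```

Call:
drive_tool(
  translation=[
    [0.0002, 0.0015, 0],
    [0.0004, 0.003, 0],
    [0.0005, 0.0045, 0],
    [0.0006, 0.006, 0],
    [0.0007, 0.007, 0],
  ],
  rot=[
    [0, 0, 1.2],
    [0, 0, 2.4],
    [0, 0, 3.6],
    [0, 0, 4.8],
    [0, 0, 5.7],
  ],
  claw=[1, 1, 1, 1, 1],
)

```text
time: 11.5
eef_pos: [600.9, -115.6, 74.2]
tcp_rot: [-0.198, -3.134, -0.0]
force: [-1.6, -0.5, -0.1]
gripper_width: 0.8
grasp_force: 1.0
```

```bash
python3 - <<'E'
from h import *
st()
for th in(.2,.25,.3,.35,.4,.45):wing(th,0,75)
E
```

```text
clamp [-70.3  -2.3  74.2] F tool [ 1.55 -0.69  0.14] w 0.8 t 11.5 j [ 0.13  0.75  0.02  1.74 -0.02  0.65  1.61]
0.2 shift [-0.5 -2.2 -0.8] turn [ 0.  -0.1 -1.2]
0.25 shift [ 0.4  1.2 -0.8] turn [-0.  -0.1  1.7]
0.3 shift [ 1.1  4.6 -0.8] turn [-0.  -0.1  4.5]
0.35 shift [ 1.7  8.1 -0.8] turn [-0.  -0.1  7.4]
0.4 shift [ 2.1 11.6 -0.8] turn [-0.  -0.1 10.3]
0.45 shift [ 2.3 15.1 -0.8] turn [-0.  -0.1 13.1]
```

Call:
drive_tool(
  translation=[
    [0.0003, 0.001, 0],
    [0.0006, 0.002, 0],
    [0.0009, 0.003, 0],
    [0.0011, 0.004, 0],
    [0.0013, 0.005, 0],
  ],
  rot=[
    [0, 0, 0.8],
    [0, 0, 1.6],
    [0, 0, 2.4],
    [0, 0, 3.2],
    [0, 0, 4],
  ],
  claw=[1, 1, 1, 1, 1],
)

```text
time: 12.12
eef_pos: [600.5, -110.6, 74.3]
tcp_rot: [-0.307, -3.126, 0.0]
force: [-2.0, -2.1, 0.8]
gripper_width: 0.5
grasp_force: 1.2
```

```bash
python3 - <<'E'
from h import *
st()
for th in(.25,.3,.35,.4,.45):wing(th,0,75)
E
```

```text
clamp [-70.3   2.6  74.3] F tool [ 1.56 -2.42 -0.76] w 0.5 t 12.125 j [ 0.11  0.75  0.04  1.75 -0.04  0.64  1.55]
0.25 shift [-0.9 -3.6 -0.7] turn [-0.  -0.  -2.3]
0.3 shift [ 0.1 -0.2 -0.7] turn [-0.  -0.   0.5]
0.35 shift [ 0.9  3.2 -0.7] turn [-0.  -0.   3.4]
0.4 shift [ 1.5  6.7 -0.7] turn [-0.  -0.   6.3]
0.45 shift [ 2.  10.2 -0.7] turn [-0.  -0.   9.1]
```

Call:
drive_tool(
  translation=[
    [0.0003, 0.001, 0],
    [0.0006, 0.002, 0],
    [0.0009, 0.003, 0],
    [0.0011, 0.004, 0],
    [0.0011, 0.004, 0],
  ],
  rot=[
    [0, 0, 0.8],
    [0, 0, 1.6],
    [0, 0, 2.4],
    [0, 0, 3.2],
    [0, 0, 3.2],
  ],
  claw=[1, 1, 1, 1, 1],
)

```text
time: 12.75
eef_pos: [600.7, -106.2, 74.5]
tcp_rot: [0.393, 3.117, 0.0]
force: [-0.3, -2.5, -0.1]
gripper_width: 0.5
grasp_force: 0.9
```

```bash
python3 - <<'E'
from h import *
st()
for th in(.35,.4,.45):wing(th,0,75)
E
```

```text
clamp [-69.6   7.   74.5] F tool [-0.33 -2.47  0.05] w 0.5 t 12.75 j [ 0.1   0.75  0.05  1.75 -0.06  0.64  1.5 ]
0.35 shift [ 0.2 -1.2 -0.5] turn [0.  0.  0.3]
0.4 shift [ 1.   2.2 -0.5] turn [0.  0.  3.1]
0.45 shift [ 1.7  5.7 -0.5] turn [0. 0. 6.]
```

Call:
drive_tool(
  translation=[
    [0.0003, 0.001, 0],
    [0.0006, 0.002, 0],
    [0.0009, 0.003, 0],
    [0.0011, 0.004, 0],
    [0.0011, 0.004, 0],
  ],
  rot=[
    [0, 0, 0.8],
    [0, 0, 1.6],
    [0, 0, 2.4],
    [0, 0, 3.2],
    [0, 0, 3.2],
  ],
  claw=[1, 1, 1, 1, 1],
)

```text
time: 13.38
eef_pos: [600.8, -102.1, 74.5]
tcp_rot: [0.48, 3.104, 0.0]
force: [-0.2, -1.4, -1.4]
gripper_width: 0.6
grasp_force: 1.0
```

```bash
python3 - <<'E'
from h import *
st()
for th in(.4,.45):wing(th,0,75)
E
```

```text
clamp [-69.2  11.1  74.5] F tool [-0.18 -1.36  1.41] w 0.6 t 13.375 j [ 0.08  0.75  0.07  1.76 -0.08  0.64  1.46]
0.4 shift [-0.1 -1.7 -0.5] turn [ 0.   0.  -0.1]
0.45 shift [ 0.8  1.7 -0.5] turn [0.  0.  2.8]
```

Call:
drive_tool(
  translation=[
    [0.0003, 0.001, 0],
    [0.0006, 0.002, 0],
    [0.0009, 0.003, 0],
    [0.0011, 0.004, 0],
    [0.0011, 0.004, 0],
  ],
  rot=[
    [0, 0, 0.8],
    [0, 0, 1.6],
    [0, 0, 2.4],
    [0, 0, 3.4],
    [0, 0, 3.4],
  ],
  claw=[1, 1, 1, 1, 1],
)

```text
time: 14.0
eef_pos: [600.9, -98.0, 74.6]
tcp_rot: [0.572, 3.089, 0.0]
force: [0.4, -2.1, -1.0]
gripper_width: 0.3
grasp_force: 0.9
```

```bash
python3 - <<'E'
from h import *
st()
for th in(.45,.5):wing(th,0,75)
E
```

```text
clamp [-68.7  15.2  74.6] F tool [-1.17 -1.79  1.05] w 0.3 t 14.0 j [ 0.06  0.75  0.09  1.76 -0.1   0.64  1.41]
0.45 shift [-0.5 -2.3 -0.4] turn [ 0.   0.  -0.6]
0.5 shift [ 0.4  1.1 -0.4] turn [0.  0.  2.2]
```

Call:
drive_tool(
  translation=[
    [0.0003, 0.001, 0],
    [0.0006, 0.002, 0],
    [0.0009, 0.003, 0],
    [0.0011, 0.004, 0],
    [0.0011, 0.004, 0],
  ],
  rot=[
    [0, 0, 0.8],
    [0, 0, 1.6],
    [0, 0, 2.6],
    [0, 0, 3.6],
    [0, 0, 3.6],
  ],
  claw=[1, 1, 1, 1, 1],
)

```text
time: 14.62
eef_pos: [601.1, -93.8, 74.5]
tcp_rot: [0.668, 3.07, 0.0]
force: [0.7, -1.8, 1.1]
gripper_width: 0.5
grasp_force: 0.9
```

```bash
python3 - <<'E'
from h import *
st()
for th in(.5,.55):wing(th,0,75)
E
```

```text
clamp [-68.1  19.3  74.5] F tool [-1.39 -1.38 -1.06] w 0.5 t 14.625 j [ 0.04  0.75  0.1   1.76 -0.12  0.64  1.36]
0.5 shift [-1.1 -2.8 -0.5] turn [ 0.   0.  -1.4]
0.55 shift [-0.2  0.6 -0.5] turn [0.  0.  1.5]
```

Call:
drive_tool(
  translation=[
    [0.0003, 0.001, 0],
    [0.0006, 0.002, 0],
    [0.0009, 0.003, 0],
    [0.0011, 0.004, 0],
    [0.0011, 0.004, 0],
  ],
  rot=[
    [0, 0, 0.8],
    [0, 0, 1.6],
    [0, 0, 2.6],
    [0, 0, 3.6],
    [0, 0, 3.6],
  ],
  claw=[1, 1, 1, 1, 1],
)

```text
time: 15.25
eef_pos: [601.6, -89.7, 74.5]
tcp_rot: [-0.764, -3.047, -0.0]
force: [-0.1, -2.3, 0.1]
gripper_width: 0.5
grasp_force: 0.9
```

```bash
python3 - <<'E'
from h import *
st()
for th in(.55,.6):wing(th,0,75)
E
```

```text
clamp [-67.2  23.4  74.5] F tool [-1.01 -2.1  -0.08] w 0.5 t 15.25 j [ 0.03  0.75  0.12  1.76 -0.14  0.64  1.31]
0.55 shift [-1.6 -3.3 -0.5] turn [ 0.  -0.  -2.1]
0.6 shift [-0.6  0.1 -0.5] turn [ 0.  -0.   0.8]
```

Call:
drive_tool(
  translation=[
    [0.0, 0.001, 0],
    [0.0002, 0.002, 0],
    [0.0004, 0.003, 0],
    [0.0005, 0.004, 0],
    [0.0005, 0.004, 0],
  ],
  rot=[
    [0, 0, 0.8],
    [0, 0, 1.6],
    [0, 0, 2.6],
    [0, 0, 3.4],
    [0, 0, 3.4],
  ],
  claw=[1, 1, 1, 1, 1],
)

```text
time: 15.88
eef_pos: [602.7, -85.8, 74.3]
tcp_rot: [-0.854, -3.022, -0.0]
force: [-1.6, -0.4, 1.1]
gripper_width: 0.2
grasp_force: 1.0
```

```bash
python3 - <<'E'
from h import *
st()
for th in(.6,.65):wing(th,0,75)
E
```

```text
clamp [-65.7  27.2  74.3] F tool [ 1.15 -1.21 -1.09] w 0.2 t 15.875 j [ 0.01  0.75  0.14  1.76 -0.16  0.64  1.26]
0.6 shift [-1.8 -3.8 -0.7] turn [-0.  -0.1 -2.6]
0.65 shift [-0.8 -0.4 -0.7] turn [-0.  -0.1  0.2]
```

Call:
drive_tool(
  translation=[
    [0.0, 0.001, 0],
    [0.0002, 0.002, 0],
    [0.0004, 0.003, 0],
    [0.0005, 0.004, 0],
    [0.0005, 0.004, 0],
  ],
  rot=[
    [0, 0, 0.8],
    [0, 0, 1.6],
    [0, 0, 2.6],
    [0, 0, 3.4],
    [0, 0, 3.4],
  ],
  claw=[1, 1, 1, 1, 1],
)

```text
time: 16.5
eef_pos: [604.0, -82.7, 74.2]
tcp_rot: [-0.944, -2.995, 0.001]
force: [-5.3, -1.1, 0.6]
gripper_width: 0.5
grasp_force: 1.9
```

```bash
python3 - <<'E'
from h import *
st()
for th in(.65,.7):wing(th,0,75)
f=bot.grab_frame("scene")
cv2.imwrite("pics/c6.png",cv2.resize(f["color"][150:270,280:440,::-1],None,fx=4,fy=4,interpolation=cv2.INTER_CUBIC))
E
```

```text
clamp [-64.1  30.1  74.2] F tool [ 3.76 -3.96 -0.63] w 0.5 t 16.5 j [-0.01  0.76  0.16  1.75 -0.18  0.65  1.21]
0.65 shift [-1.5 -3.6 -0.8] turn [-0.1 -0.1 -3.2]
0.7 shift [-0.5 -0.2 -0.8] turn [-0.1 -0.1 -0.3]
```

View pics/c6.png

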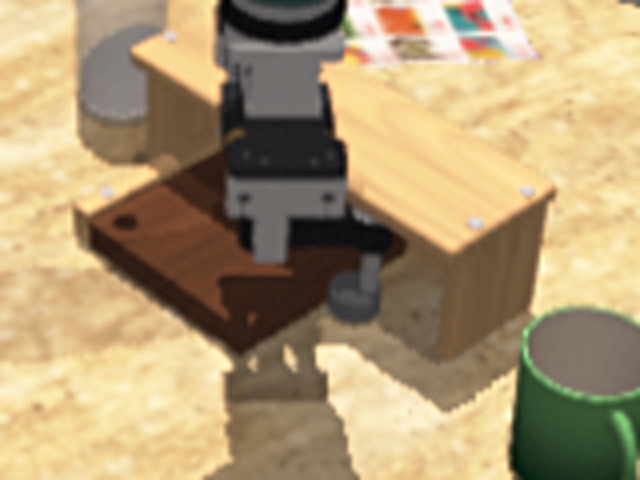

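The wing at crop (320,235) points left, the finger is pushing it, and the force has begun to rise to 4 N tangential. Now smaller steps.

Call:
drive_tool(
  translation=[
    [0.0008, 0.0005, 0],
    [0.0014, 0.001, 0],
    [0.002, 0.0015, 0],
    [0.002, 0.0015, 0],
  ],
  rot=[
    [0, 0, 0],
    [0, 0, 0],
    [0, 0, 0],
    [0, 0, 0],
  ],
  claw=[1, 1, 1, 1],
)

```text
time: 17.05
eef_pos: [604.4, -81.8, 74.4]
tcp_rot: [0.945, 2.995, -0.002]
force: [-3.0, -4.1, -1.9]
gripper_width: 0.1
grasp_force: 2.8
```

```bash
python3 - <<'E'
from h import *
st();wing(.7,0,75)
E
```

```text
clamp [-63.7  31.   74.4] F tool [ 0.09 -5.06  1.87] w 0.1 t 17.05 j [-0.01  0.76  0.16  1.76 -0.18  0.64  1.21]
0.7 shift [-0.7 -1.1 -0.6] turn [-0.1  0.1 -0.3]
```

Call:
drive_tool(
  translation=[
    [0.0, 0.0005, 0],
    [0.0003, 0.001, 0],
    [0.0004, 0.0015, 0],
    [0.0004, 0.0015, 0],
  ],
  rot=[
    [0, 0, 0.5],
    [0, 0, 0.8],
    [0, 0, 0.8],
    [0, 0, 0.8],
  ],
  claw=[1, 1, 1, 1],
)

```text
time: 17.55
eef_pos: [604.5, -81.2, 74.3]
tcp_rot: [0.966, 2.988, -0.004]
force: [-3.4, -6.2, -1.6]
gripper_width: 0.5
grasp_force: 3.5
```

```bash
python3 - <<'E'
from h import *
st();wing(.7,0,75)
E
```

```text
clamp [-63.5  31.5  74.3] F tool [-0.87 -7.03  1.66] w 0.5 t 17.55 j [-0.01  0.76  0.16  1.76 -0.18  0.64  1.2 ]
0.7 shift [-1.  -1.7 -0.7] turn [-0.1  0.1 -1.2]
```

Call:
drive_tool(
  translation=[
    [0.0, 0.0004, 0],
    [0.0, 0.0008, 0],
    [0.0, 0.0008, 0],
  ],
  rot=[
    [0, 0, 0],
    [0, 0, 0],
    [0, 0, 0],
  ],
  claw=[1, 1, 1],
)

```text
time: 17.92
eef_pos: [604.7, -80.8, 74.3]
tcp_rot: [0.967, 2.988, -0.005]
force: [-4.0, -6.5, -1.1]
gripper_width: 0.3
grasp_force: 3.8
```

```bash
python3 - <<'E'
from h import *
st();
for i in range(3): bot.grab_frame("top");st()
E
```

```text
clamp [-63.3  31.9  74.3] F tool [-0.56 -7.67  1.12] w 0.3 t 17.925 j [-0.02  0.76  0.16  1.75 -0.18  0.64  1.2 ]
clamp [-63.3  31.9  74.3] F tool [-1.66 -7.15  1.12] w 0.4 t 17.975 j [-0.02  0.76  0.16  1.75 -0.18  0.64  1.2 ]
clamp [-63.3  31.9  74.3] F tool [-0.48 -7.61  0.83] w 0.5 t 18.025 j [-0.02  0.76  0.16  1.75 -0.18  0.64  1.2 ]
clamp [-63.3  31.9  74.3] F tool [-0.96 -7.83  1.56] w 0.8 t 18.075 j [-0.02  0.76  0.16  1.75 -0.18  0.64  1.2 ]
```

A steady 7.6 N is a firm grip. Releasing gently the way I came, then up.

Call:
drive_tool(
  translation=[
    [0, -0.003, 0],
    [0, -0.008, 0],
    [0, -0.018, 0],
    [0, -0.02, -0.04],
    [0.02, -0.02, -0.1],
  ],
  rot=[
    [0, 0, 0],
    [0, 0, 0],
    [0, 0, 0],
    [0, 0, 0],
    [0, 0, 0],
  ],
  claw=[1, 1, 1, 1, 1],
)

```text
time: 18.7
eef_pos: [576.9, -83.6, 173.7]
tcp_rot: [-0.967, -2.988, 0.001]
force: [1.2, 0.9, 0.8]
gripper_width: 0.3
grasp_force: 0.0
```

Call:
drive_tool(
  translation=[
    [0.05, 0, -0.02],
    [0.1, 0, -0.04],
    [0.13, 0, -0.05],
    [0.13, 0, -0.05],
  ],
  rot=[
    [0, 0, 0],
    [0, 0, 0],
    [0, 0, 0],
    [0, 0, 0],
  ],
  claw=[1, 1, 1, 1],
)

```text
time: 19.2
eef_pos: [471.0, -5.2, 224.9]
tcp_rot: [0.96, 2.99, 0.003]
force: [-0.2, 0.4, -0.4]
gripper_width: 0.6
grasp_force: 0.0
```

```bash
python3 - <<'E'
from h import *
st()
f=bot.grab_frame("scene")
X,_,_=cloud(f);X=(X-O)@C
Y=X[(abs(X[:,2]-24)<4)&(X[:,1]>10)&(X[:,1]<165)&(X[:,0]<-20)&(X[:,0]>-125)]
for lo in range(15,165,50):
    q=Y[(Y[:,1]>lo)&(Y[:,1]<lo+50)]
    if len(q): print(lo,np.percentile(q[:,0],[0,1]).round(1))
g=bot.grab_frame("top");X,_,_=cloud(g);X=(X-O)@C
W=X[(X[:,2]>80)&(X[:,2]<92)&(X[:,0]<-20)&(X[:,0]>-95)&(abs(X[:,1])<95)]
if len(W)>5:
    vx,vy,x,y=cv2.fitLine(W[:,:2].astype(np.float32),cv2.DIST_L2,0,.01,.01).ravel();print("wing angle",np.arctan2(-vy*np.sign(vx),abs(vx)),len(W))
cv2.imwrite("pics/c7.png",cv2.resize(f["color"][130:290,250:450,::-1],None,fx=3.5,fy=3.5,interpolation=cv2.INTER_CUBIC))
E
```

```text
clamp [-189.2  119.8  224.9] F tool [0.37 0.17 0.39] w 0.6 t 19.2 j [-0.21  0.37  0.22  1.99 -0.11  0.79  1.03]
15 [-94.  -93.6]
65 [-93.6 -93.2]
115 [-95.6 -94.8]
wing angle 0.84381086 66
```

View pics/c7.png

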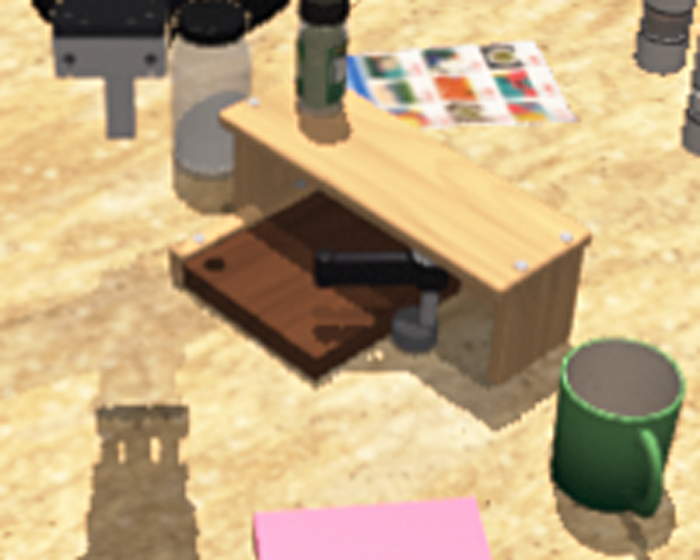

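The wing stays turned left at crop (365,268), the board is home at crop (310,290), the jars and mug are untouched, and the robot is clear of everything. Handing in.

```bash
python3 -c "
from rig import bot
print(bot.finish_job())"
```

```text
the job is handed in; nothing more can be done
None
```

The job is handed in, with no verdict returned: the wooden board is home against the back panel, the knob was turned until it stiffened at about 7.6 N at the wing, and the robot let go with the jars and mug left in place.

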